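# Set the lid spring of a bench engraver and try its balance

## Task

A new balance spring has just been fitted to the engraver's lid. Turn the black tension knob clockwise until its white line meets the red index; the lid then balances at 45 degrees. Now try it: take the lid by its black bow handle and gently raise it about five to ten degrees past the balance point, without letting it fly open, then ease it back, never letting it drop, to five to ten degrees below balance and finish there still gripping the handle, holding the lid still so that I can set the stay; leave everything else on the bench where it is.

Things in the scene. Friction and masses are not known exactly. Their poses are not given: they have to be found in the camera images.
- engraver: enclosed bench engraver, a white case fixed to the bench, 260 mm deep (x), 340 mm wide (y), 141 mm high with its shut lid. Origin on the bench under the case's centre; x from its front (facing the robot) to its hinged back, y left, z up. A grey spring bracket half-way along its right side (x -65 to 25, y -256 to -170 mm, top 145 mm up) carries the tension knob
- lid (a joint): lid angle in rad: 0 shut, grows as its front rises, stop at 1.40. White frame with amber window, 267 by 336 mm, 20 mm thick, hinged at its far edge. With the knob at the index its spring balances it at 0.785 (45 degrees): below, it sinks shut; above, it is carried open. Under 3 N at the handle moves it. A slacker spring shifts the balance up to 5 degrees higher
- lid_hinge (a point): point on the lid's hinge axis, half-way along it, 138 mm behind (+x) the engraver's origin and 128 mm above the bench; the axis runs along the engraver's y
- lid_handle: the lid's black bow handle near its front edge: round bar 12 mm thick, 112 mm between its legs, 37 mm free under it; can be pinched from above and turns in the grip. Origin at the bar's middle; y along the bar, z away from the lid's face, x towards the hinge. With the lid shut the bar lies 240 mm in front of and 56 mm above the hinge axis; it turns with the lid
- tension (a joint): angle of the tension knob in rad: grows as the knob is turned clockwise seen from above (spring tighter); the white line meets the red index at 1.70; stops at 0 and 2.2. It stays where it is left and takes about 0.2 N m to turn clockwise
- tension_grip (a point): grip point of the tension knob, on its vertical axis, 179 mm above the bench: black bar 46 mm long, 12 mm thick, from 22 mm below to 12 mm above this point, on a round skirt 50 mm across. Its x axis runs along the bar; the -x end carries the white line. Its axes line up with the engraver's when the line meets the index
- tension_index (a point): the red index mark (12 mm long, 4 mm wide) on the white graduated collar under the knob, 31 mm from the knob's axis towards the robot; collar 74 mm across
- screw_jar: glass jar with a brass-coloured cap, 56 mm across, 75 mm high, standing on the right of the engraver behind the spring bracket; origin at its underside. Leave it alone
- screwdriver: screwdriver with an orange handle, 190 mm long, 26 mm thick, lying on the right of the engraver beside the spring bracket; origin at its middle on the bench. Leave it alone
- pliers: pliers with orange grips, 155 mm long, 75 mm wide, 16 mm high, lying to the left of the engraver; origin on the bench near their middle. Leave them alone
- movement: a brass clock movement with dark lower plate on two wooden blocks, 150 mm by 200 mm, 140 mm high, right of the engraver; origin on the bench under its centre. Leave it alone
- ledger: teal ledger book, 260 mm by 180 mm, 25 mm thick, on the right; origin on the bench under its centre. Leave it alone
- parts_tray: blue parts tray with brass wheels, 170 mm by 130 mm, 30 mm high, on the left towards the back; origin on the bench under its centre. Leave it alone
- blanks: stack of four wooden blanks, 110 mm by 160 mm, 36 mm high, on the left; origin on the bench under its centre. Leave it alone

How it is judged:
On the way, in this order (a step that is already met when the one before it is completed fails the run):
1. the tension knob's white line stands at the red index (within 0.10 rad), the lid still shut (value of joint tension between 1.6 and 1.8 rad and value of joint lid below 0.1 rad), for 0.2 s.
2. the lid, gripped by its handle, is raised past its balance point (more than 3 degrees past: over 0.84 rad) (value of joint lid above 0.84 rad and contact force between the fingers and lid_handle above 2 N), for 0.2 s.
At the end, for the whole second after the job is handed in: the lid is held still by the gripped bow handle just below its balance point, at 32 to 44 degrees (0.56 to 0.765 rad), with the fingers pressing on the handle with over 2 N, and the tension knob still at its index (1.60 to 1.80 rad) (value of joint lid between 0.56 and 0.765 rad and velocity of joint lid between -0.05 and 0.05 rad/s and contact force between the fingers and lid_handle above 2 N and value of joint tension between 1.6 and 1.8 rad); the arm keeps its last pose, push and grip.
It fails at once if the lid flies open (beyond 1.15 rad) (value of joint lid above 1.15 rad).
It fails at once if the lid is dropped (falls faster than 1 rad/s) (velocity of joint lid below -1 rad/s).
It fails at once if a bystander on the bench is shifted by more than 20 mm (distance of any of screw_jar, screwdriver, pliers, movement, ledger, parts_tray, blanks from where it was at the start of the episode above 0.02 m).
It also fails if it takes over 48 s, if anything falls off the work surface, if the arm or the gripper's body presses on something with over 40 N, if the wrist force passes 120 N, or if a joint passes its speed limit or range.

## Robot

A 6-joint arm with a two-finger parallel gripper is mounted at the origin on the work surface. World frame = base frame: x ahead of the robot, y to its left, z up, the work surface at z = 0. Lengths are in m, angles in rad, forces in N, time in s.
With the tool pointing down it reaches from about 0.35 to 0.925 m from the base axis. Payload 6.4 kg.
Tool frame: the origin (TCP) lies at the very end of the fingers, on their centre line; the grasp point (between the pads) lies 19 mm behind it; z points along the fingers, y is the line along which they close (so a half turn about z gives the same grasp; the last joint's range is limited). The gripper opens to 85 mm and grips with 20 to 120 N. Pads are 22 mm wide; open, the fingers measure 114 mm over their backs; the gripper's body (76 mm by 85 mm) begins 54 mm behind the grasp point. The pads swing forward as they close: fully open they stand 13 mm farther back than shut.
Start: joints at [-1.409, 0.245, 1.558, -0, 1.339, -0.174], TCP at [0.214, -0.614, 0.231] pointing down, gripper open.
Joint ranges: [-3.13, 3.13], [-1.02, 2.26], [0.13, 2.54], [-0.95, 4.09], [0.21, 2.88], [-2.74, 2.74]. Speed limits (rad/s): [2.57, 2.57, 3.14, 3.14, 3.14, 3.14].

## Interface

Orientations are given as a unit quaternion [x, y, z, w].
In Python, from plant import robot, optics, finder gives the robot as it stands. The module is installed in compiled form; this text tells all that it offers.
- The arm moves only by the shell command python3 -m pendant 'ROWS' [OPENING]. ROWS is JSON, a list that holds one entry, the list of rows, each a list of 4 numbers: the shift along the tool's x, y, z scaled (see below), then the turn about the tool's z scaled (see below). In form: [[[x, y, z, spin], ...]]. A call has exactly 8 rows; each row shifts and turns the commanded pose from where the row before left it, along the tool's axes as they then stand; what a row does not reach is not made up. The controller multiplies each number of a shift by 2.5 cm and each number of a turn by pi rad. A row lasts 1/12 s, in which the tool goes at most 41.7 mm and 7.16 degrees, less where a joint would pass 70% of its speed; a pose out of reach is approached as far as the arm can. A call with a number of a shift or a turn outside -1 to 1 is refused whole. A call with a gripper value outside its range is refused whole. OPENING is the opening, from -1 (shut) to 1 (fully open), set as the call begins (- or left out, the last holds). The fingers move at their own pace and stop on an object; the grip force is fixed at half the most. Time passes only in rows, so rows that do not move let the fingers close, or fill a call up. It gives the time, the measured TCP pose, the force, the opening and the grip force at its end, in the units of the state.
- robot.read_state(): the state, without advancing time (a new reading comes with each control period).
- optics.snapshot(name): name is "scene" or "top" or "wrist"; returns the picture (384x512x3 uint8, red, green, blue); there is no depth.
- optics.camera_params(name): a dict with "fx", "fy", "cx", "cy" (pixels), "view" (4x4, takes a point from world to camera coordinates). Camera axes: x right, y down, z forward; pixel columns grow to the right and rows downward; lengths in m; the calibration is good to about 2 mm. The wrist camera is an equidistant fisheye: a pixel r from the principal point sees the ray r / f radians off the axis. A picture is of the moment at which its call begins: read the wrist's pose just before it. camera_params takes no time and is no camera call; for the wrist camera it gives the pose at the moment of the call.
- robot.hand_in(): hands the job in; it is judged then, once.
Trained networks look in the newest picture that a camera, given by its name, has taken for a name from the list of things; names that differ only in an ending like _2 or _b are one class to them, and where a whole thing is asked for, a point or a joint stands for the part that bears it (a point fixed in the world has none). Each returns a list of dicts, best first, with "confidence" (0 to 1); they miss things now and then, are a little off and sometimes report something else, mostly with a low value. They report only what shows in the picture. A call takes as long as a camera call.
- finder.trace(camera, query): "pixels" (384x512 bool, what is visible of it) and "bbox" ([centre column, centre row, width, height] in pixels, round what is visible of it).
The state is a dict: "time_s": time; "joint_pos": joint angles; "joint_vel": joint speeds; "joint_torque": joint torques, N m; "tool_pos": TCP position; "orientation": TCP orientation; "force": force on the tool from outside, world axes, zero at the start; "torque": the same for the moment, N m; "width": finger opening in m; "gripper_force": force on a finger pad.
Only numpy, scipy, OpenCV 4.12 (cv2) and the standard library are available. Lean on these libraries where they do the work, as an engineer would, in place of code of your own. Each camera call takes 0.05 s, during which the arm holds its last target. There are 200 camera calls.

## Working session

There is one attempt and no reset: what is moved stays moved. The work goes in short steps, Python scripts to look and compute and a shell command to move; the robot and the scene stay as the last step left them, time stands still between calls to the robot, and variables do not carry over. Pictures are saved under pics/ and viewed, at most 10 in all, crops included, and the job is handed in when it is done.

```bash
mkdir -p pics; cat > h.py <<'E'
import numpy as np, cv2
from plant import robot, optics, finder
from scipy.spatial.transform import Rotation as R
def ray(cam,u,v):
    p=optics.camera_params(cam);V=np.array(p['view']);x=(u-p['cx'])/p['fx'];y=(v-p['cy'])/p['fy']
    if cam=='wrist':
        r=np.hypot(x,y);d=np.array([x/r*np.sin(r),y/r*np.sin(r),np.cos(r)]) if r>0 else np.array([0,0,1.])
    else: d=np.array([x,y,1.])
    Rt=V[:3,:3].T
    return -Rt@V[:3,3], Rt@d
def atz(cam,u,v,z):
    o,d=ray(cam,u,v);return o+d*(z-o[2])/d[2]
def proj(cam,P):
    p=optics.camera_params(cam);V=np.array(p['view']);c=V[:3,:3]@np.array(P)+V[:3,3]
    if cam=='wrist':
        r=np.hypot(c[0],c[1]);t=np.arctan2(r,c[2]);k=t/r
    else: k=1/c[2]
    return p['cx']+p['fx']*c[0]*k,p['cy']+p['fy']*c[1]*k
def snap(cam,name,box=None,s=1):
    im=optics.snapshot(cam)
    o=im if box is None else im[box[1]:box[3],box[0]:box[2]]
    o=cv2.resize(o,None,fx=s,fy=s,interpolation=cv2.INTER_CUBIC)
    cv2.imwrite('pics/'+name+'.png',o[:,:,::-1]);return im
E
python3 - <<'E'
from h import *
a=snap('top','top');b=snap('scene','scene')
cv2.imwrite('pics/both.png',cv2.resize(np.hstack([a,b]),(800,300),interpolation=cv2.INTER_AREA)[:,:,::-1])
print(robot.read_state())
for c in('top','scene'):
  for q in('lid_handle','tension','tension_index','engraver','tension_grip','lid'):
    for r in finder.trace(c,q)[:2]:
      print(c,q,round(r['confidence'],2),np.round(r['bbox'],1))
E
```

```text
{'time_s': 0.1, 'joint_pos': array([-1.40910365e+00,  2.45787138e-01,  1.55892927e+00,  1.67957995e-05,
        1.33867568e+00, -1.74096885e-01]), 'joint_vel': array([ 0.00037778, -0.00256585, -0.00256465, -0.0012711 ,  0.00087188,
       -0.0007744 ]), 'joint_torque': array([-8.66874188e-05, -4.30670750e+01, -3.27129149e+01, -1.88129225e-04,
        2.83033449e-03, -1.16903681e-06]), 'tool_pos': array([ 0.2141124 , -0.61318092,  0.23024309]), 'orientation': array([ 9.85938674e-01,  1.67105123e-01,  1.37508808e-05, -8.99649273e-04]), 'force': array([-0.18967451, -0.11381724,  0.09437938]), 'torque': array([ 0.00458302, -0.0347268 , -0.00271116]), 'gripper_force': 0.0, 'width': 0.08526170082840785}
top tension 0.51 [286.7 180.8  14.   12.8]
top tension_index 0.76 [234.6 174.1 125.3  92.7]
top engraver 0.97 [234.9 171.7 127.6  89.2]
top lid 0.86 [230.  170.6 123.8  80.2]
top lid 0.45 [286.6 177.9  13.9  12.5]
scene lid_handle 0.75 [287.7 205.4  26.8  34.1]
scene lid_handle 0.59 [224.2 178.4  13.6  21.8]
scene tension 0.46 [226.8 179.2  17.3  18.4]
scene tension_index 0.67 [360.1 346.4  82.4  68.2]
scene tension_index 0.6 [254.2 240.8 150.6 143.3]
scene engraver 0.6 [250.7 241.8 149.9 139.9]
scene tension_grip 0.67 [223.9 176.3  15.   24.2]
scene lid 0.65 [254.5 234.2 151.  108. ]
```

View pics/top.png

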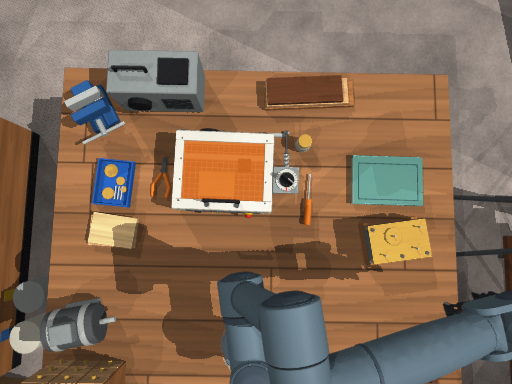

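```bash
python3 - <<'E'
from h import *
im=snap('top','topc',(165,120,325,230),5)
print(atz('top',287,180,.185),atz('top',221,203,.184))
for u,v in((178,131),(272,134),(272,213),(174,211)): print(np.round(atz('top',u,v,.14),3))
E
```

```text
[ 0.57506915 -0.10352827  0.185     ] [0.49656884 0.10950536 0.184     ]
[0.744 0.267 0.14 ]
[ 0.74  -0.056  0.14 ]
[ 0.469 -0.058  0.14 ]
[0.47  0.269 0.14 ]
```

View pics/topc.png

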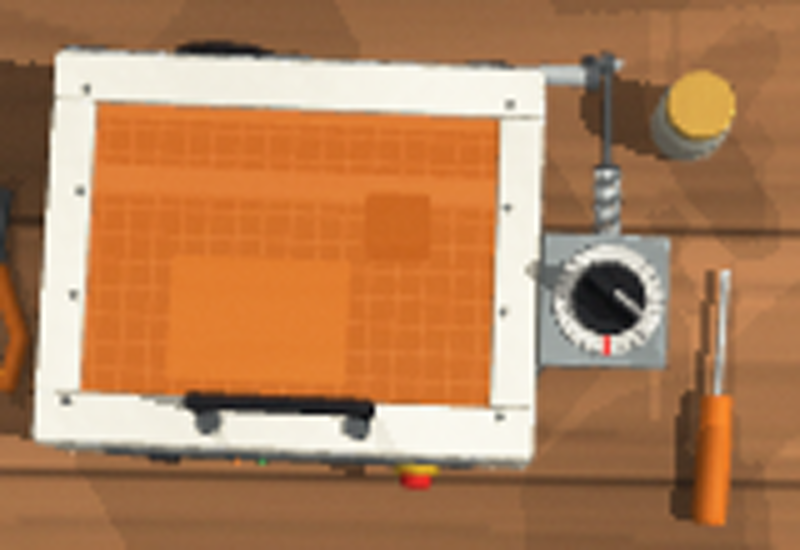

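View pics/scene.png

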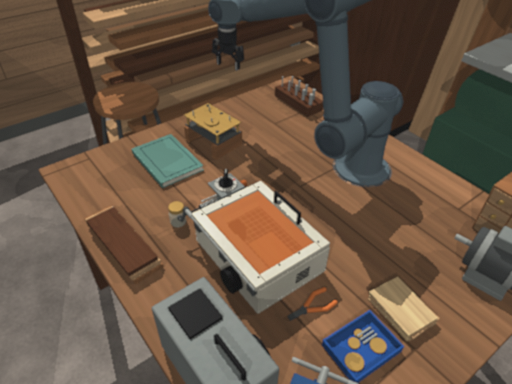

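```bash
python3 -m pendant '[[[1,-0.71,-0.3,0],[1,-0.71,-0.3,0],[1,-0.71,-0.3,0],[1,-0.71,-0.3,0],[1,-0.71,-0.3,0],[1,-0.71,-0.3,0],[1,-0.71,-0.3,0],[1,-0.71,-0.3,0]]]' 1; python3 -m pendant '[[[1,-0.71,0,0],[1,-0.71,0,0],[1,-0.71,0,0],[1,-0.71,0,0],[1,-0.71,0,0],[1,-0.71,0,0],[1,-0.71,0,0],[1,-0.71,0,0]]]'; python3 -m pendant '[[[1,-0.71,0,-0.033],[1,-0.71,0,-0.033],[1,-0.71,0,-0.033],[0.5,-0.35,0,-0.033],[0,0,0,0],[0,0,0,0],[0,0,0,0],[0,0,0,0]]]'
cat >> h.py <<'E'
def todo(P,ang):
    "shift in tool axes as they stand (units) and spin (units) to reach world P with tool x at ang deg (mod 180)"
    s=robot.read_state();M=R.from_quat(s['orientation']).as_matrix()
    a=np.degrees(np.arctan2(M[1,0],M[0,0]));d=(ang-a+90)%180-90
    print('tool',np.round(s['tool_pos'],4),'ang',round(a,2),'shift',np.round(M.T@(np.array(P)-s['tool_pos'])/.025,2),'spin deg',round(-d,2),'units',round(-d/180,4),'z',np.round(M[:,2],3))
E
python3 - <<'E'
from h import *
im=snap('wrist','w1')
print(proj('wrist',[.575,-.104,.185]),proj('wrist',[.497,.11,.184]))
for q in('tension','tension_index','lid_handle'):
  for r in finder.trace('wrist',q)[:2]: print(q,round(r['confidence'],2),np.round(r['bbox'],1))
todo([.575,-.104,.29],43)
E
```

```text
time_s: 1.42
tool_pos: [0.3569, -0.4124, 0.2918]
orientation: [0.986, 0.167, 0.0, 0.0]
force: [0.2, -0.5, 0.8]
width: 0.0852
gripper_force: 0.0
time_s: 2.08
tool_pos: [0.499, -0.2124, 0.2915]
orientation: [0.986, 0.167, 0.0, 0.0]
force: [0.6, 0.2, 0.6]
width: 0.0857
gripper_force: 0.0
time_s: 2.75
tool_pos: [0.5477, -0.1205, 0.2913]
orientation: [0.931, 0.365, -0.0, 0.0]
force: [0.5, -0.5, 0.6]
width: 0.0853
gripper_force: 0.0
(np.float64(268.85019474055883), np.float64(155.8013973272205)) (np.float64(52.36192852253376), np.float64(74.10411733810419))
tension 0.94 [273.5 146.2  51.2  58.9]
tension_index 0.59 [193.  100.  381.2 199.9]
tension_index 0.36 [425.8 245.8 113.  106.9]
lid_handle 0.56 [68.3 69.5 90.3 77.1]
lid_handle 0.26 [382.1  91.3  50.1  38.9]
tool [ 0.5478 -0.1202  0.2913] ang 42.9 shift [1.24 0.27 0.05] spin deg -0.1 units -0.0005 z [ 0. -0. -1.]
```

View pics/w1.png

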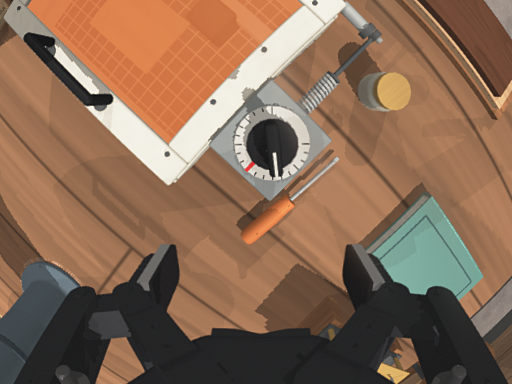

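```bash
python3 - <<'E'
from h import *
im=snap('wrist','w1c',(215,95,335,195),6)
E
```

```text
(no output)
```

View pics/w1c.png

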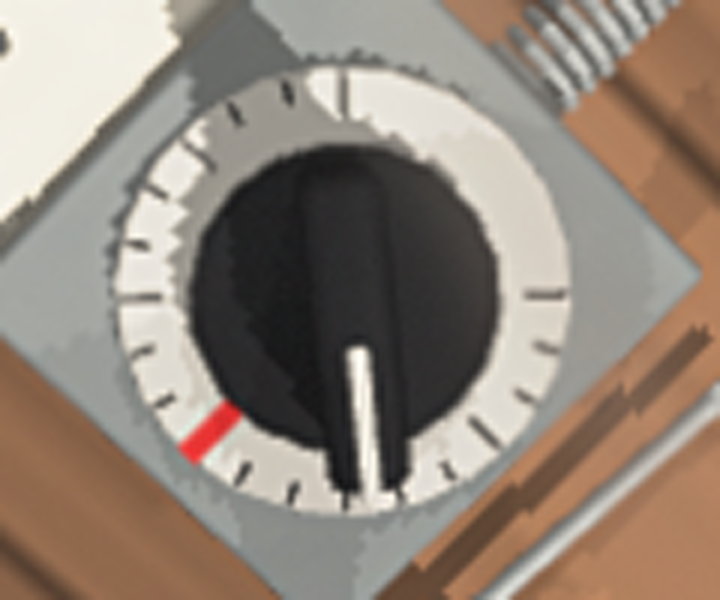

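```bash
cat > meas.py <<'E'
from h import *
def m(u,v,z): return atz('wrist',215+u/6,95+v/6,z)
n=m(369,497,.191);f=m(340,163,.191);l0=m(358,348,.191)
g=lambda d:np.degrees(np.arctan2(d[1],d[0]))
print('bar',n,f,np.linalg.norm(n-f),(n+f)/2,g(n-f),g(n-l0))
for z in(.145,.15,.157):
  c=m(343,292,z);i=m(213,431,z);print(z,'collar',c,np.linalg.norm(m(118,296,z)-m(570,296,z)),'idx',g(i-c),np.linalg.norm(i-c))
c=m(344,298,.157)
print('skirt',c,np.linalg.norm(m(192,298,.157)-m(498,298,.157)))
# engraver axis
E
python3 meas.py
```

```text
bar [ 0.56649144 -0.12024793  0.191     ] [ 0.59765314 -0.08525434  0.191     ] 0.04685725475023941 [ 0.58207229 -0.10275113  0.191     ] -131.68498568212226 -132.2883872163276
0.145 collar [ 0.58154687 -0.1034642   0.145     ] 0.07385593214708663 idx -179.64252172984519 0.03146534476805102
0.15 collar [ 0.581927   -0.10283525  0.15      ] 0.07257293455297265 idx -179.64252172984516 0.03091874058255402
0.157 collar [ 0.58245917 -0.10195471  0.157     ] 0.07077673792121308 idx -179.64252172984516 0.03015349472285824
skirt [ 0.58187655 -0.10271832  0.157     ] 0.04779312879527435
```

```bash
python3 -m pendant '[[[0.735,0.215,0.5,0],[0.735,0.215,0.5,0],[0,0,0.5,-0.028],[0,0,0.5,0],[0,0,0.5,0],[0,0,0,0],[0,0,0,0],[0,0,0,0]]]' 0; python3 - <<'E'
from h import *
todo([.582,-.103,.165],48)
E
```

```text
time_s: 3.67
tool_pos: [0.5824, -0.1026, 0.2295]
orientation: [0.914, 0.407, 0.0, 0.0]
force: [-0.8, 0.6, 0.1]
width: 0.0427
gripper_force: 0.0
tool [ 0.5824 -0.1026  0.2295] ang 47.97 shift [-0.02 -0.    2.58] spin deg -0.03 units -0.0002 z [ 0.001 -0.    -1.   ]
```

```bash
python3 -m pendant '[[[0,0,0.6,0],[0,0,0.6,0],[0,0,0.6,0],[0,0,0.5,0],[0,0,0.28,0],[0,0,0,0],[0,0,0,0],[0,0,0,0]]]';  python3 -m pendant '[[[0,0,0,0],[0,0,0,0],[0,0,0,0],[0,0,0,0],[0,0,0,0],[0,0,0,0],[0,0,0,0],[0,0,0,0]]]' -1; python3 - <<'E'
from h import *
todo([.582,-.103,.165],-.5)
E
```

```text
time_s: 4.33
tool_pos: [0.5829, -0.1025, 0.1655]
orientation: [0.913, 0.407, 0.001, 0.001]
force: [1.1, 0.6, -0.9]
width: 0.0429
gripper_force: 0.0
time_s: 5.0
tool_pos: [0.5826, -0.1023, 0.1653]
orientation: [0.913, 0.407, 0.0, 0.0]
force: [-2.4, 0.5, 6.2]
width: 0.0112
gripper_force: 59.6
tool [ 0.5826 -0.1023  0.1653] ang 48.05 shift [-0.04 -0.    0.01] spin deg 48.55 units 0.2697 z [ 0.001 -0.001 -1.   ]
```

```bash
python3 -m pendant '[[[0,0,0,0.02],[0,0,0,0.036],[0,0,0,0.036],[0,0,0,0.036],[0,0,0,0.036],[0,0,0,0.036],[0,0,0,0.036],[0,0,0,0.034]]]';  python3 -m pendant '[[[0,0,0,0],[0,0,0,0],[0,0,0,0],[0,0,0,0],[0,0,0,0],[0,0,0,0],[0,0,0,0],[0,0,0,0]]]' 0; python3 - <<'E'
from h import *
todo([.582,-.103,.165],-.5)
E
```

```text
time_s: 5.67
tool_pos: [0.5832, -0.1033, 0.1653]
orientation: [1.0, -0.007, 0.001, 0.001]
force: [0.4, -4.0, 3.8]
width: 0.0108
gripper_force: 59.4
time_s: 6.33
tool_pos: [0.5822, -0.1022, 0.1643]
orientation: [1.0, -0.005, -0.0, -0.0]
force: [-0.5, 0.2, 0.3]
width: 0.0428
gripper_force: 0.0
tool [ 0.5822 -0.1022  0.1643] ang -0.54 shift [-0.01  0.03 -0.03] spin deg -0.04 units -0.0002 z [-0.  0. -1.]
```

```bash
python3 -m pendant '[[[0,0,-0.7,0],[0,0,-0.7,0],[0,0,-0.7,0],[0,0,-0.7,0],[0,0,-0.7,0],[-0.8,0,-0.7,0],[-0.8,0,0,0],[0,0,0,0]]]' 1; python3 - <<'E'
from h import *
u,v=map(int,proj('wrist',[.582,-.103,.165]));print(u,v)
u0=max(0,min(u-60,392));v0=max(0,min(v-50,284))
im=snap('wrist','w2c',(u0,v0,u0+120,v0+100),6);print(u0,v0)
print(optics.camera_params('wrist')['view'].tolist())
todo([.582,-.103,.165],-.5)
E
```

```text
time_s: 7.0
tool_pos: [0.541, -0.1018, 0.2707]
orientation: [1.0, -0.005, 0.001, 0.0]
force: [0.0, 0.3, 0.6]
width: 0.0852
gripper_force: 0.0
261 144
201 94
[[-0.010752306337479813, -0.9999420361860538, 0.0005587275859651175, -0.09570232828162957], [-0.9543416834732814, 0.010428778405595023, 0.29853507627471804, 0.46765306997749667], [-0.2985235988892833, 0.002676723567595794, -0.9543984996096413, 0.5774157944763171], [0.0, 0.0, 0.0, 1.0]]
tool [ 0.5416 -0.1018  0.2699] ang -0.58 shift [1.61 0.03 4.2 ] spin deg -0.08 units -0.0004 z [ 0.001 -0.    -1.   ]
```

View pics/w2c.png

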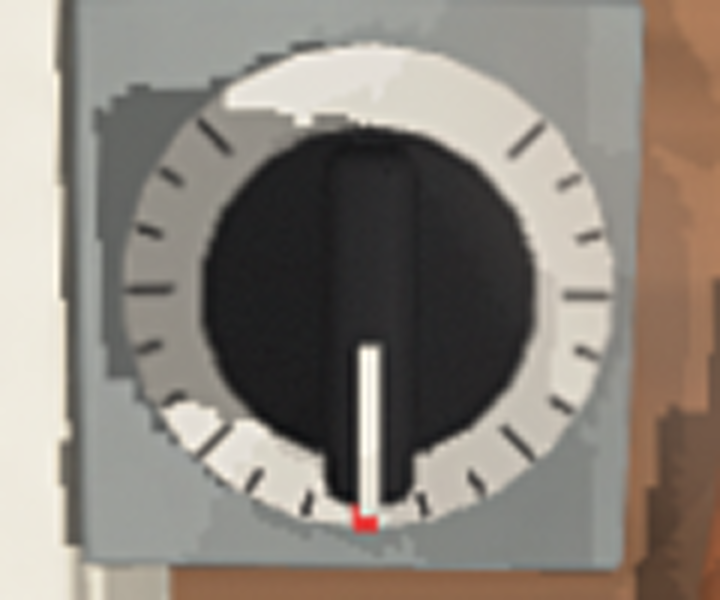

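```bash
python3 -m pendant '[[[-0.2,-0.9,-0.2,0],[-0.2,-0.9,-0.2,0],[-0.2,-0.9,-0.2,0],[-0.2,-0.9,-0.2,0],[-0.2,-0.9,-0.2,0],[-0.2,-0.9,0,0],[-0.2,-0.8,0,0],[0,0,0,-0.035]]]' 1;  python3 -m pendant '[[[0,0,0,-0.035],[0,0,0,-0.035],[0,0,0,-0.035],[0,0,0,-0.035],[0,0,0,-0.035],[0,0,0,-0.035],[0,0,0,-0.035],[0,0,0,-0.035]]]'; python3 -m pendant '[[[0,0,0,-0.035],[0,0,0,-0.035],[0,0,0,-0.035],[0,0,0,-0.035],[0,0,0,-0.035],[0,0,0,0],[0,0,0,0],[0,0,0,0]]]'; python3 - <<'E'
from h import *
im=snap('wrist','w3')
print(proj('wrist',[.505,.112,.184]))
for r in finder.trace('wrist','lid_handle')[:2]:
  print(round(r['confidence'],2),np.round(r['bbox'],1))
todo([.505,.112,.165],88.3)
E
```

```text
time_s: 7.72
tool_pos: [0.5083, 0.0565, 0.2939]
orientation: [0.999, 0.053, -0.0, -0.001]
force: [0.2, -0.1, 0.1]
width: 0.0852
gripper_force: 0.0
time_s: 8.38
tool_pos: [0.5091, 0.0536, 0.2937]
orientation: [0.881, 0.473, -0.0, -0.0]
force: [0.3, 0.6, -0.1]
width: 0.0857
gripper_force: 0.0
time_s: 9.05
tool_pos: [0.5089, 0.0536, 0.294]
orientation: [0.722, 0.692, -0.0, -0.0]
force: [-1.1, 0.5, -0.5]
width: 0.0856
gripper_force: 0.0
(np.float64(253.55490747711735), np.float64(124.15544147606394))
0.92 [253.  123.   19.4 141.2]
0.5 [345.7 138.7 238.4 277.3]
tool [0.5088 0.0535 0.2941] ang 87.56 shift [ 2.33 -0.25  5.17] spin deg -0.74 units -0.0041 z [-0.  0. -1.]
```

View pics/w3.png

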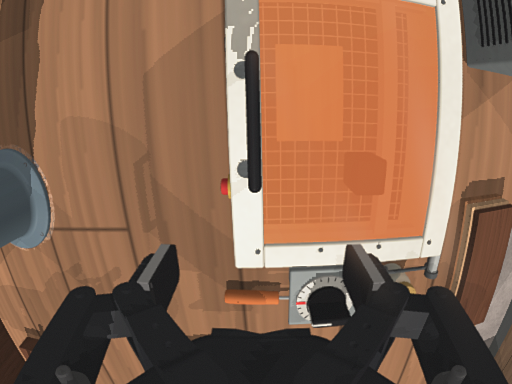

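```bash
python3 - <<'E'
from h import *
a=atz('wrist',252,55,.19);b=atz('wrist',255,188,.19);print(a,b,(a+b)/2,np.linalg.norm(a-b))
for r in finder.trace('wrist','lid_handle')[:1]:
  v,u=np.nonzero(r['pixels']);P=np.array([atz('wrist',i,j,.187) for i,j in zip(u,v)])[:,:2]
  c=P.mean(0);w,V=np.linalg.eigh(np.cov(P.T));d=V[:,1];print('trace',c,d,np.degrees(np.arctan2(d[1],d[0])),P.min(0),P.max(0))
todo([.506,.112,.166],88.3)
E
```

```text
[0.50644524 0.16993214 0.19      ] [0.50370874 0.05763733 0.19      ] [0.50507699 0.11378474 0.19      ] 0.11232814210499284
trace [0.50430584 0.11600969] [0.02015905 0.99979679] 88.84489314385823 [0.49724517 0.05297923] [0.51197822 0.17565052]
tool [0.5088 0.0535 0.2942] ang 87.58 shift [ 2.33 -0.21  5.13] spin deg -0.72 units -0.004 z [-0.  0. -1.]
```

```bash
python3 -m pendant '[[[0.8,-0.08,0.4,-0.004],[0.8,-0.08,0.4,0],[0.8,-0.08,0.4,0],[0,0,0.8,0],[0,0,0.8,0],[0,0,0.8,0],[0,0,0.8,0],[0,0,0.6,0]]]' 0;  python3 -m pendant '[[[0,0,0,0],[0,0,0,0],[0,0,0,0],[0,0,0,0],[0,0,0,0],[0,0,0,0],[0,0,0,0],[0,0,0,0]]]' -1; python3 - <<'E'
from h import *
todo([.505,.112,.166],88.7)
print(robot.read_state()['force'])
E
```

```text
time_s: 9.87
tool_pos: [0.504, 0.1138, 0.1675]
orientation: [0.717, 0.697, -0.001, -0.001]
force: [0.7, 0.3, -0.9]
width: 0.0427
gripper_force: 0.0
time_s: 10.53
tool_pos: [0.5049, 0.1137, 0.1701]
orientation: [0.717, 0.697, 0.0, 0.0]
force: [-4.7, -0.2, 4.3]
width: 0.0099
gripper_force: 59.0
tool [0.5049 0.1137 0.1701] ang 88.37 shift [-0.07  0.01  0.16] spin deg -0.33 units -0.0018 z [ 0.001 -0.    -1.   ]
[-4.70580992 -0.18021904  4.33861132]
```

```bash
python3 - <<'E'
import numpy as np
def t(ths):
    a=np.radians(np.array(ths)+13.13);x=-.2464*np.cos(a)/.025;z=-.2464*np.sin(a)/.025
    X=np.round(x-x[0],2);Z=np.round(z-z[0],2)
    r=[[0,round(i,2),round(j,2),0] for i,j in zip(np.diff(X),np.diff(Z))]
    for k in range(0,len(r),8): print(str(r[k:k+8]).replace(' ',''))
t(np.linspace(0,52,41)); print(); t(np.linspace(52,38,17))
E
```

```text
[[0,np.float64(0.05),np.float64(-0.22),0],[0,np.float64(0.06),np.float64(-0.21),0],[0,np.float64(0.06),np.float64(-0.22),0],[0,np.float64(0.07),np.float64(-0.21),0],[0,np.float64(0.08),np.float64(-0.21),0],[0,np.float64(0.07),np.float64(-0.21),0],[0,np.float64(0.08),np.float64(-0.21),0],[0,np.float64(0.09),np.float64(-0.21),0]]
[[0,np.float64(0.09),np.float64(-0.2),0],[0,np.float64(0.1),np.float64(-0.2),0],[0,np.float64(0.1),np.float64(-0.2),0],[0,np.float64(0.11),np.float64(-0.2),0],[0,np.float64(0.11),np.float64(-0.19),0],[0,np.float64(0.11),np.float64(-0.2),0],[0,np.float64(0.12),np.float64(-0.19),0],[0,np.float64(0.12),np.float64(-0.18),0]]
[[0,np.float64(0.13),np.float64(-0.19),0],[0,np.float64(0.13),np.float64(-0.18),0],[0,np.float64(0.13),np.float64(-0.18),0],[0,np.float64(0.14),np.float64(-0.17),0],[0,np.float64(0.15),np.float64(-0.17),0],[0,np.float64(0.14),np.float64(-0.17),0],[0,np.float64(0.15),np.float64(-0.17),0],[0,np.float64(0.16),np.float64(-0.16),0]]
[[0,np.float64(0.16),np.float64(-0.16),0],[0,np.float64(0.16),np.float64(-0.15),0],[0,np.float64(0.16),np.float64(-0.
[... 498 characters left out ...]
[0,np.float64(0.2),np.float64(-0.09),0]]

[[0,np.float64(-0.14),np.float64(0.06),0],[0,np.float64(-0.13),np.float64(0.07),0],[0,np.float64(-0.14),np.float64(0.07),0],[0,np.float64(-0.13),np.float64(0.07),0],[0,np.float64(-0.13),np.float64(0.07),0],[0,np.float64(-0.13),np.float64(0.08),0],[0,np.float64(-0.13),np.float64(0.07),0],[0,np.float64(-0.13),np.float64(0.08),0]]
[[0,np.float64(-0.13),np.float64(0.08),0],[0,np.float64(-0.12),np.float64(0.08),0],[0,np.float64(-0.13),np.float64(0.09),0],[0,np.float64(-0.12),np.float64(0.09),0],[0,np.float64(-0.12),np.float64(0.08),0],[0,np.float64(-0.12),np.float64(0.09),0],[0,np.float64(-0.12),np.float64(0.09),0],[0,np.float64(-0.12),np.float64(0.1),0]]
```

```bash
python3 -m pendant '[[[0,0.05,-0.22,0],[0,0.06,-0.21,0],[0,0.06,-0.22,0],[0,0.07,-0.21,0],[0,0.08,-0.21,0],[0,0.07,-0.21,0],[0,0.08,-0.21,0],[0,0.09,-0.21,0]]]'; python3 -m pendant '[[[0,0.09,-0.2,0],[0,0.1,-0.2,0],[0,0.1,-0.2,0],[0,0.11,-0.2,0],[0,0.11,-0.19,0],[0,0.11,-0.2,0],[0,0.12,-0.19,0],[0,0.12,-0.18,0]]]'
```

```text
time_s: 11.2
tool_pos: [0.5184, 0.1134, 0.212]
orientation: [0.717, 0.697, -0.001, -0.001]
force: [-3.0, -0.2, -1.8]
width: 0.01
gripper_force: 58.5
time_s: 11.87
tool_pos: [0.5393, 0.1129, 0.2518]
orientation: [0.717, 0.697, -0.001, -0.001]
force: [-9.6, 0.8, 3.7]
width: 0.0096
gripper_force: 58.7
```

```bash
python3 -m pendant '[[[0,0.13,-0.19,0],[0,0.13,-0.18,0],[0,0.13,-0.18,0],[0,0.14,-0.17,0],[0,0.15,-0.17,0],[0,0.14,-0.17,0],[0,0.15,-0.17,0],[0,0.16,-0.16,0]]]'; python3 -m pendant '[[[0,0.16,-0.16,0],[0,0.16,-0.15,0],[0,0.16,-0.15,0],[0,0.17,-0.15,0],[0,0.17,-0.14,0],[0,0.18,-0.14,0],[0,0.18,-0.14,0],[0,0.18,-0.13,0]]]'
```

```text
time_s: 12.53
tool_pos: [0.5676, 0.1122, 0.2879]
orientation: [0.717, 0.697, -0.001, -0.001]
force: [-11.9, 0.5, 7.7]
width: 0.0097
gripper_force: 58.6
time_s: 13.2
tool_pos: [0.6025, 0.1114, 0.319]
orientation: [0.717, 0.697, 0.001, 0.0]
force: [-10.7, 1.0, 10.8]
width: 0.0096
gripper_force: 58.6
```

```bash
python3 -m pendant '[[[0,0.18,-0.12,0],[0,0.19,-0.13,0],[0,0.19,-0.12,0],[0,0.19,-0.11,0],[0,0.19,-0.11,0],[0,0.2,-0.11,0],[0,0.2,-0.1,0],[0,0.2,-0.09,0]]]';python3 -m pendant '[[[0,0,0,0],[0,0,0,0],[0,0,0,0],[0,0,0,0],[0,0,0,0],[0,0,0,0],[0,0,0,0],[0,0,0,0]]]'; python3 - <<'E'
from h import *
im=snap('scene','s2',(150,120,350,270),4)
E
```

```text
time_s: 13.87
tool_pos: [0.6416, 0.1105, 0.3414]
orientation: [0.717, 0.697, 0.002, 0.001]
force: [-6.8, 1.1, 9.5]
width: 0.0092
gripper_force: 61.2
time_s: 14.53
tool_pos: [0.6425, 0.1105, 0.3412]
orientation: [0.717, 0.697, 0.003, 0.002]
force: [-3.7, 2.8, 7.5]
width: 0.0094
gripper_force: 61.9
```

View pics/s2.png

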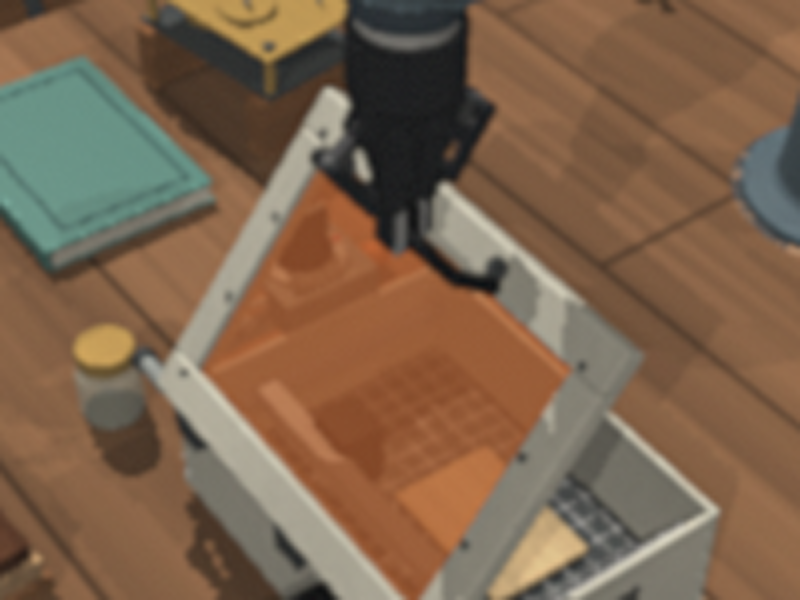

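The picture shows the lid raised past 50°, with the fingers closed on the bow at crop pixel (400,230). The pose works out at about 52.5°, so I'm easing it back now.

```bash
python3 -m pendant '[[[0,-0.1,0.05,0],[0,-0.13,0.06,0],[0,-0.14,0.07,0],[0,-0.14,0.07,0],[0,-0.14,0.07,0],[0,-0.14,0.07,0],[0,-0.13,0.08,0],[0,-0.13,0.08,0]]]'; python3 -m pendant '[[[0,-0.13,0.08,0],[0,-0.13,0.08,0],[0,-0.13,0.08,0],[0,-0.13,0.09,0],[0,-0.13,0.09,0],[0,-0.12,0.09,0],[0,-0.12,0.09,0],[0,-0.1,0.08,0]]]'; python3 -m pendant '[[[0,0,0,0],[0,0,0,0],[0,0,0,0],[0,0,0,0],[0,0,0,0],[0,0,0,0],[0,0,0,0],[0,0,0,0]]]'; python3 - <<'E'
from h import *
im=snap('scene','s3',(150,120,350,270),4)
p=robot.read_state()['tool_pos'];x=-.24+p[0]-.5049;z=p[2]+.014-.128
print(x,z,np.hypot(x,z),np.degrees(np.arctan2(z,-x))-13.13)
E
```

```text
time_s: 15.25
tool_pos: [0.6165, 0.1111, 0.3269]
orientation: [0.717, 0.697, 0.003, 0.002]
force: [-3.4, 2.8, 7.1]
width: 0.0097
gripper_force: 62.7
time_s: 15.92
tool_pos: [0.5905, 0.1117, 0.3081]
orientation: [0.717, 0.697, 0.002, 0.001]
force: [-3.6, 2.3, 6.6]
width: 0.0095
gripper_force: 63.5
time_s: 16.58
tool_pos: [0.5906, 0.1117, 0.3081]
orientation: [0.717, 0.697, 0.001, 0.001]
force: [-3.7, 2.9, 6.3]
width: 0.0095
gripper_force: 63.4
-0.1543317983210395 0.19413153522171495 0.24800273575214035 38.385801881901244
```

View pics/s3.png

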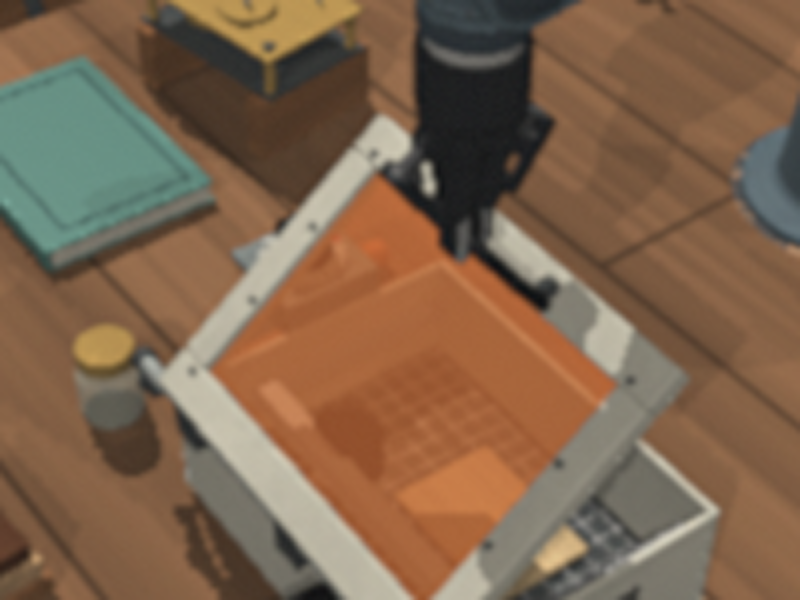

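The lid now stands at about 38°, held still, with the fingers on the bow at crop pixel (460,245). The jar and ledger haven't moved.

```bash
python3 -c "
from plant import robot
print(robot.hand_in())"
```

```text
the job is handed in; nothing more can be done
None
```

The job is handed in: I set the knob to the red index, raised the lid to about 52°, and eased it back to about 38°, where the gripper still holds it still by the handle; hand-in gave no verdict.

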